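# Offer up a thin shaft section over a pair of V-blocks

### The arm

A 6-joint arm with a two-finger parallel gripper is mounted at the origin on a cart in front of the work surface, level with it; the furniture and walls round the work are solid. World frame = base frame: x ahead of the robot, y to its left, z up, the work surface at z = 0. Lengths are in m, angles in rad, forces in N, time in s.
With the tool pointing down it reaches from about 0.4 to 0.925 m from the base axis. Payload 12.5 kg.
Tool frame: the origin (TCP) lies at the very end of the fingers, on their centre line; the grasp point (between the pads) lies 19 mm behind it; z points along the fingers, y is the direction in which the jaws open and shut (so a half turn about z gives the same grasp; the last joint's range is limited). The gripper opens to 95 mm and grips with 3 to 60 N. Pads are 20 mm wide; open, the fingers measure 119 mm over their backs; the gripper's body (75 mm by 180 mm) begins 59 mm behind the grasp point.
Start: joints at [-1.252, 0.491, 1.559, -0, 1.092, -0.106], TCP at [0.258, -0.569, 0.176] pointing down, gripper open.
Joint ranges: [-3.1, 3.1], [-0.84, 2.19], [0.05, 2.79], [-1.13, 4.28], [0.06, 2.93], [-2.69, 2.69]. Speed limits (rad/s): [2.22, 2.22, 2.79, 3.14, 3.14, 3.14].

### API

Orientations are given as a rotation vector (axis times angle).
In Python, from rig import ctrl gives the robot as it stands. The module is installed in compiled form; this text tells all that it offers.
- The arm moves only by the tool drive_tool, never from a script. Its argument "steps" is a list of rows, each a list of 3 entries, a list of its own where there are three numbers: the gripper's target within -1 to 1 (shut at 1, half-way at 0, fully open at -1), then the shift along the world's x, y, z in m, then the turn about the world's z in rad. A call has exactly 10 rows; each row shifts and turns the pose as measured when the row begins; what a row does not reach is not made up. A row lasts 1/12 s, in which the tool goes at most 41.7 mm and 7.16 degrees, less where a joint would pass 70% of its speed; a pose out of reach is approached as far as the arm can. A call is refused whole if a number of a shift passes 0.0417 or a number of a turn 0.125, either way. A call with a gripper value outside its range is refused whole. The fingers move at their own pace and stop on an object; "newtons" is the grip in N (left out, the last holds). Time passes only in rows, so rows that do not move let the fingers close, or fill a call up. It gives the time, the measured TCP pose, the force and the opening at its end, in the units of the state.
- ctrl.read_state(): the state, without advancing time (a new reading comes with each control period).
- ctrl.get_image(name): name is "side" or "top" or "wrist"; returns (picture, depth): 480x640x3 uint8, red, green, blue; 480x640 float32, m along the optical axis (not along the pixel's ray), 0 where there is no reading.
- ctrl.camera_params(name): a dict with "mtx" (3x3 intrinsics, pixels), "world_from_camera" (4x4, takes a point from camera to world coordinates). Camera axes: x right, y up, looking along -z (the intrinsics and any distortion apply to the point x, -y, -z); pixel columns grow to the right and rows downward; lengths in m; the calibration is good to about 2 mm. A picture is of the moment at which its call begins: read the wrist's pose just before it. camera_params takes no time and is no camera call; for the wrist camera it gives the pose at the moment of the call.
- ctrl.job_done(): hands the job in, once; it reports no verdict.
Trained networks look in the newest picture that a camera, given by its name, has taken for a name from the list of things; names that differ only in an ending like _2 or _b are one class to them, and where a whole thing is asked for, a point or a joint stands for the part that bears it (a point fixed in the world has none). Each returns a list of dicts, best first, with "conf" (0 to 1); they miss things now and then, are a little off and sometimes report something else, mostly with a low value. They report only what shows in the picture. A call takes as long as a camera call. They do not tell look-alikes from the thing itself.
- ctrl.cut_out(name, camera): "pixels" (480x640 bool, what is visible of it) and "centre" ([column, row] in pixels, amid what is visible of it).
- ctrl.mark_of(name, camera): "centre" ([column, row] in pixels: a listed point, or the origin of a listed thing).
The state is a dict: "clock": time; "joint_pos": joint angles; "joint_vel": joint speeds; "effort": joint torques, N m; "tool_pos": TCP position; "orientation": TCP orientation; "contact_force": force on the tool from outside, world axes, zero at the start; "torque": the same for the moment, N m; "opening": opening from 0.0 (shut) to 1.0 (fully open).
Only numpy, scipy, OpenCV 4.12 (cv2) and the standard library are available. Lean on these libraries where they do the work, as an engineer would, in place of code of your own. Each camera call takes 0.05 s, during which the arm holds its last target.

### The job

Pick the thin-walled red shaft section out of its wooden cradle with a light grip (it is crushed above about 20 N, 10 N is plenty) and carry it over the tops of the two brown parcels, without knocking them, to the pair of grey V-blocks on their plate. Stop with it hovering about 1 cm above the top edges of the V-blocks, level, in line with the grooves (either way round), centred over them sideways and lengthwise, and never touching the blocks or the plate. Finish there still holding it in the air: a colleague will lay a shim in the grooves before it is set down.

Things in the scene. Friction and masses are not known exactly. Their poses are not given: they have to be found in the camera images.
- tube: thin-walled shaft section, a straight round red tube with white bands near both ends, 13 mm diameter, 220 mm long, about 60 g, loose; origin at its centre, on its axis; its x axis runs along the tube. It lies level in the slots of the cradle at the start, roughly centred; take it across its middle, from above
- cradle: light wooden cradle, fixed: board 210 x 60 x 12 mm with two slotted uprights (16 mm thick, 50 mm wide, 46 mm high) centred 80 mm either side of the middle, so that 144 mm between them is free for fingers; origin at the centre of its underside, on the bench; x along the board and the tube, z up. The slots are open at the top, 17 mm wide, their floors 34 mm above the bench, so the tube's axis lies 40.5 mm above the bench. It may stand on either side of the parcels
- vplate: aluminium set-up plate 230 x 84 x 10 mm, fixed on the bench, carrying two identical grey V-blocks whose grooves are in line along the plate's x axis; origin at the centre of the plate's underside, z up. Each block is 44 mm long (along x, the groove's way), 60 mm wide, 42 mm high, centred 70 mm either side of the middle, so that 96 mm between them is free for fingers; block tops are 52 mm above the bench. It may stand on either side of the parcels
- groove (a point): point midway between the two V-blocks, on the grooves' centre line, at the height of the blocks' top edges (52 mm above the bench); same axes as the plate: x along the grooves, z up. Tube centred here lengthwise overhangs the blocks by 18 mm at each end
- parcel_near: brown kraft-paper parcel, about 90 x 133 mm, 78 mm high, 350 g, loose, standing between cradle and V-blocks, nearer the robot, long side pointing away from the robot; origin at the centre of its underside, y along its long side
- parcel_far: brown kraft-paper parcel, about 103 x 166 mm, 72 mm high, 350 g, loose, standing just beyond the other parcel so that the two make a row pointing away from the robot; origin at the centre of its underside, y along its long side
Mind the look-alikes: they are no part of the job. Of the things that look like the tube, the larger one is meant.

How it is judged:
On the way:
1. the tube is carried across above the parcels (height (world z) of tube above 0.08 m and (horizontal distance between tube and parcel_near below 0.13 m or horizontal distance between tube and parcel_far below 0.13 m)), for 0.05 s.
At the end, for the whole second after the job is handed in: The tube is held still by the fingers alone, its underside 3 to 20 mm above the top edges of the V-blocks, its centre within 7 mm sideways and 20 mm lengthwise of the point midway between the blocks, its axis within 0.08 rad of the grooves' line (yaw and level together) (z of tube in the frame of groove between 0.0095 and 0.0265 m and y of tube in the frame of groove between -0.007 and 0.007 m and x of tube in the frame of groove between -0.02 and 0.02 m and angle between the x axis of tube and the x axis of vplate, either way round below 0.08 rad and linear speed of tube below 0.02 m/s and contact force between tube and the fingers above 0.5 N and contact force between tube and vplate below 0.1 N); the arm keeps its last pose, push and grip.
It fails at once if the tube is squeezed hard enough to crush it (over 25 N on either side, 50 N both pads together) (contact force between tube and the fingers above 50 N).
It fails at once if the tube touches the V-blocks or their plate (contact force between tube and vplate above 0.3 N).
It fails at once if a parcel is knocked (moved more than 10 mm) (distance of any of parcel_near, parcel_far from where it was at the start of the episode above 0.01 m).
It also fails if it takes over 48 s, if anything falls off the work surface, if the arm or the gripper's body presses on something with over 40 N, if the wrist force passes 120 N, or if a joint passes its speed limit or range.

## Working session

There is one attempt and no reset: what is moved stays moved. The work goes in short steps, Python scripts to look and compute and a tool call to move; the robot and the scene stay as the last step left them, time stands still between calls to the robot, and variables do not carry over. Pictures are saved under pics/ and viewed, and the job is handed in when it is done.

Besides the shell and the picture viewer there is one more tool, called after "Emit:" as name(argument=value, ...) on one line, values as JSON. drive_tool: Moves the arm, as the interface text tells. Its arguments: {"type":"object","properties":{"steps":{"type":"array"},"newtons":{"type":"number"}},"required":["steps"]}

```bash
mkdir -p pics; cat > h.py <<'E'
import numpy as np, cv2
from rig import ctrl
def save(n,im): cv2.imwrite('pics/'+n+'.png',cv2.cvtColor(im,cv2.COLOR_RGB2BGR))
def pts(d,P):
    K=np.array(P['mtx']);T=np.array(P['world_from_camera'])
    v,u=np.mgrid[0:480,0:640]
    x=(u-K[0,2])/K[0,0]*d; y=(v-K[1,2])/K[1,1]*d
    p=np.stack([x,-y,-d,np.ones_like(d)],-1)@T.T
    return p[...,:3]
E
python3 - <<'E'
from h import *
for n in ['top','side','wrist']:
    im,d=ctrl.get_image(n); P=ctrl.camera_params(n); save(n+'0',im); np.savez(n+'0.npz',im=im,d=d,W=P['world_from_camera'],K=P['mtx'])
    print(n,{k:v for k,v in P.items()})
    for t in ['tube','vplate','cradle','parcel_near','parcel_far']:
        try:
            print(t,[(round(r['conf'],2),np.round(r['centre']),r['pixels'].sum()) for r in ctrl.cut_out(t,n)])
        except Exception as e: print(t,e)
s=ctrl.read_state(); print(s['clock'],s['tool_pos'],s['orientation'],s['opening'])
E
```

```text
top {'mtx': array([[495.814546  ,   0.        , 317.85533272],
       [  0.        , 495.814546  , 249.25799037],
       [  0.        ,   0.        ,   1.        ]]), 'world_from_camera': array([[ 2.47921299e-03,  9.97711835e-01, -6.75644023e-02,
         4.75533579e-01],
       [-9.99996799e-01,  2.50772987e-03,  3.37259112e-04,
         9.89339559e-03],
       [ 5.05920677e-04,  6.75633499e-02,  9.97714858e-01,
         9.78121911e-01],
       [ 0.00000000e+00,  0.00000000e+00,  0.00000000e+00,
         1.00000000e+00]])}
tube [(0.66, array([162., 277.]), np.int64(801)), (0.58, array([235., 217.]), np.int64(451))]
vplate [(0.84, array([428., 275.]), np.int64(5049))]
cradle [(0.85, array([169., 280.]), np.int64(2730))]
parcel_near [(0.93, array([315., 311.]), np.int64(2889))]
parcel_far [(0.59, array([322., 209.]), np.int64(4128))]
side {'mtx': array([[437.10208155,   0.        , 326.89791631],
       [  0.        , 437.10208155, 240.31768137],
       [  0.        ,   0.        ,   1.        ]]), 'world_from_camera': array([[-0.97591906,  0.08970958, -0.19883204,  0.36485903],
     
[... 396 characters left out ...]
.72, array([378., 271.]), np.int64(3002))]
parcel_far [(0.84, array([287., 254.]), np.int64(3410))]
wrist {'mtx': array([[359.88571812,   0.        , 322.94447078],
       [  0.        , 359.88571812, 236.80161375],
       [  0.        ,   0.        ,   1.        ]]), 'world_from_camera': array([[ 0.41172482,  0.88032843,  0.23559398,  0.32425733],
       [-0.91130766,  0.39744134,  0.10751152, -0.53867635],
       [ 0.00101066, -0.25896376,  0.96588651,  0.38556619],
       [ 0.        ,  0.        ,  0.        ,  1.        ]])}
tube []
vplate []
cradle []
parcel_near []
parcel_far []
0.9 [ 0.25760144 -0.56946083  0.1756749 ] [3.07089377e+00 6.62240011e-01 1.71614959e-05] 0.9968262209005205
```

View pics/top0.png

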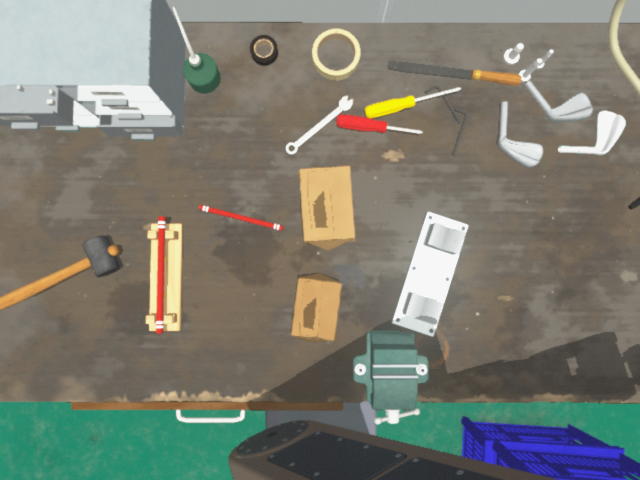

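View pics/side0.png

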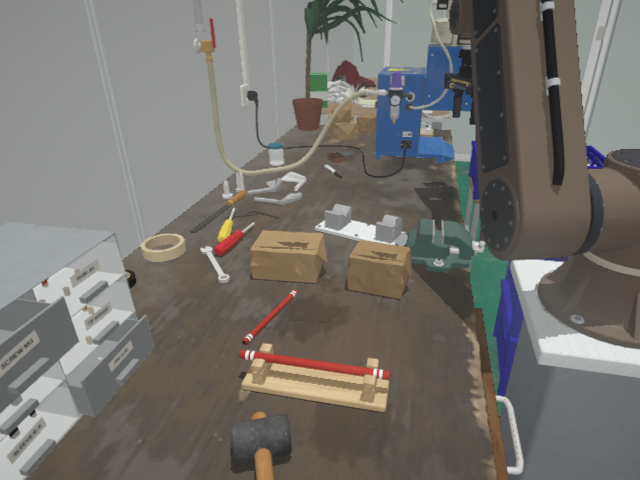

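The top picture shows three things that could be taken for the tube. The red tube in the cradle is at (161,275), a smaller red rod lies loose on the bench at (240,217), and a red screwdriver is at (365,124). The tube in the cradle is larger and sits where the description says, so I choose it. The V-plate is at (430,272), with a green vise close by at (390,370). The parcels are at (327,205) and (316,308).

```bash
python3 - <<'E'
from h import *
z=np.load('top0.npz'); im=z['im'];d=z['d'];p=pts(d,dict(mtx=z['K'],world_from_camera=z['W']))
hsv=cv2.cvtColor(im,cv2.COLOR_RGB2HSV)
red=((hsv[...,0]<8)|(hsv[...,0]>172))&(hsv[...,1]>150)&(d>0)
box=np.zeros_like(red);box[210:340,145:185]=1
m=red&box; q=p[m]; print('tube red',m.sum(),q.mean(0),np.percentile(q[:,2],[5,50,95]))
(vx,vy,x0,y0)=cv2.fitLine(q[:,:2].astype(np.float32),cv2.DIST_HUBER,0,.001,.001).ravel()
print('yaw',np.arctan2(vy,vx),x0,y0); t=(q[:,:2]-[x0,y0])@[vx,vy];print('extent',t.min(),t.max())
# other rod
box=np.zeros_like(red);box[200:235,195:285]=1;q=p[red&box];print('rod z',np.percentile(q[:,2],[50,95]),np.ptp(q,axis=0))
# bench
print('bench',p[250:270,260:290,2].mean(), p[180:190,420:440,2].mean())
# plate: z 5..70mm around
H=p[...,2]
def rect(m,n):
    q=p[m][:,:2]*1000; print(n,m.sum(),np.round(cv2.minAreaRect(q.astype(np.float32)),2) if 0 else cv2.minAreaRect(q.astype(np.float32)),'z',np.percentile(p[m][:,2],[5,50,95]))
B=np.zeros_like(red);B[200:345,385:480]=1
comp=cv2.connectedComponents((B&(H>.006)&(H<.2)).astype(np.uint8))[1]
m=comp==comp[270,430]; rect(m,'plate')
mt=B&(H>.046)&(H<.058);n,l,s,c=cv2.connectedComponentsWithStats(mt.astype(np.uint8));print(s,c)
for i in range(1,n):
    if s[i,4]>100: rect(l==i,'block top')
for nm,b,lo in [('pn',(265,350,285,350),.06),('pf',(160,260,290,365),.06),('cr',(215,340,140,190),.006),('vise',(320,440,345,435),.02)]:
    B=np.zeros_like(red);B[b[0]:b[1],b[2]:b[3]]=1; rect(B&(H>lo)&(H<.3),nm)
big=cv2.resize(im[190:350,130:490],None,fx=2.2,fy=2.2,interpolation=cv2.INTER_CUBIC);save('crop0',big)
E
```

```text
tube red 620 [0.49014041 0.30626921 0.04365269] [0.03959559 0.04421723 0.04733685]
yaw 0.006333718 0.4901404 0.30626923
extent -0.10906614190262238 0.11109493071892902
rod z [0.0078828  0.01070706] [0.04751516 0.16411189 0.0147792 ]
bench 0.010769249420165711 -0.0010908285743687978
plate 301903 ((440.314453125, 6.30322265625), (1263.7435302734375, 2197.09228515625), 0.18351413309574127) z [-0.74997715 -0.00081496  0.20934398]
[[     0      0    640    480 306304]
 [   427    222     16     25    209]
 [   449    230     16     24    223]
 [   405    293     15     25    207]
 [   426    301     17     25    232]
 [   418    303      1      1      1]
 [   387    342      1      1      1]
 [   389    342      1      1      1]
 [   389    343      5      2      6]
 [   395    343      3      2      4]
 [   405    343      1      1      1]
 [   407    342      4      3      6]
 [   412    343      1      1      1]
 [   385    344      2      1      2]
 [   400    344      1      1      1]
 [   403    344      1      1      1]] [[319.16569813 239.39423253]
 [434.49760766 234.1291866 ]
 [4
[... 898 characters left out ...]
 -206.5155029296875), (20.40457534790039, 43.56501388549805), 72.31675720214844) z [0.04657283 0.05055132 0.05321653]
pn 2626 ((428.4677734375, 13.230628967285156), (80.75643920898438, 112.86295318603516), 82.34130859375) z [0.06975778 0.07335111 0.07668313]
pf 3741 ((622.5302734375, -5.487560272216797), (139.75123596191406, 95.00218963623047), 3.7971198558807373) z [0.06412203 0.06734073 0.07069951]
cr 3430 ((490.962890625, 307.92767333984375), (220.51724243164062, 61.75462341308594), 0.07666432857513428) z [0.00810702 0.01217146 0.04619256]
vise 3931 ((322.7071838378906, -134.58592224121094), (135.11282348632812, 217.86973571777344), 60.258846282958984) z [0.03182512 0.06237495 0.07268488]
```

View pics/crop0.png

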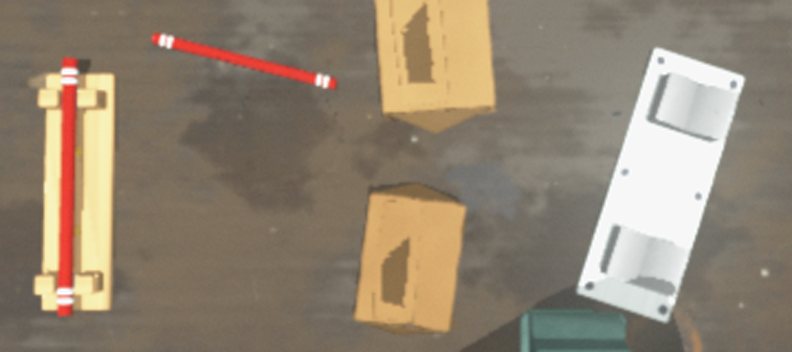

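The crop confirms the choice: the red tube with white bands lies in the cradle slots, and the loose rod is thinner and shorter. Measured positions:
- **Tube:** centre (0.491, 0.306), yaw 0.006.
- **Groove centre:** (0.494, -0.209), yaw -0.32.

The jaw axis is now at -1.146 rad, so I need to turn it by about -0.42. Moving over to the tube now.

Emit:
drive_tool(steps=[[-1, [0.017, 0.037, 0.002], -0.042], [-1, [0.017, 0.037, 0.002], -0.042], [-1, [0.017, 0.037, 0.002], -0.042], [-1, [0.017, 0.037, 0.002], -0.042], [-1, [0.017, 0.037, 0.002], -0.042], [-1, [0.017, 0.037, 0.002], -0.042], [-1, [0.017, 0.037, 0.002], -0.042], [-1, [0.017, 0.037, 0.002], -0.042], [-1, [0.017, 0.037, 0.002], -0.042], [-1, [0.017, 0.037, 0.002], -0.042]], newtons=10)

```text
clock: 1.73
tool_pos: [0.4258, -0.194, 0.1951]
orientation: [3.139, -0.039, 0.002]
contact_force: [1.3, -0.1, 0.8]
opening: 0.999
```

Emit:
drive_tool(steps=[[-1, [0.006, 0.04, 0], 0.003], [-1, [0.006, 0.04, 0], 0.003], [-1, [0.006, 0.04, 0], 0.003], [-1, [0.006, 0.04, 0], 0.003], [-1, [0.006, 0.04, 0], 0.003], [-1, [0.006, 0.04, 0], 0.003], [-1, [0.006, 0.04, 0], 0.003], [-1, [0.006, 0.04, 0], 0.003], [-1, [0.006, 0.04, 0], 0.003], [-1, [0.006, 0.04, 0], 0.003]])

```text
clock: 2.57
tool_pos: [0.486, 0.2185, 0.1981]
orientation: [3.138, 0.005, 0.014]
contact_force: [1.0, -0.8, 0.6]
opening: 1.002
```

Emit:
drive_tool(steps=[[-1, [0.0, 0.03, 0], 0], [-1, [0, 0.03, 0], 0], [-1, [0, 0.025, 0], 0], [-1, [0, 0.01, 0], 0], [-1, [0, 0, 0], 0], [-1, [0, 0, 0], 0], [-1, [0, 0, 0], 0], [-1, [0, 0, 0], 0], [-1, [0, 0, 0], 0], [-1, [0, 0, 0], 0]])

```text
clock: 3.4
tool_pos: [0.4853, 0.3214, 0.1979]
orientation: [3.139, 0.012, 0.015]
contact_force: [-0.3, 0.4, 0.3]
opening: 1.001
```

```bash
python3 - <<'E'
from h import *
s=ctrl.read_state();print(s['clock'],s['tool_pos'],s['orientation'])
P=ctrl.camera_params('wrist');im,d=ctrl.get_image('wrist');save('w1',im)
p=pts(d,P);hsv=cv2.cvtColor(im,cv2.COLOR_RGB2HSV)
red=((hsv[...,0]<8)|(hsv[...,0]>172))&(hsv[...,1]>150)&(d>0)&(p[...,2]>.025)&(p[...,2]<.07)&(abs(p[...,1]-.306)<.03)
q=p[red];v=cv2.fitLine(q[:,:2].astype(np.float32),cv2.DIST_HUBER,0,.001,.001).ravel()
t=(q[:,:2]-v[2:])@v[:2]
print(red.sum(),v,np.arctan2(v[1],v[0]),t.min(),t.max(),np.percentile(q[:,2],[5,50,95]))
E
```

```text
3.4 [0.48533893 0.32140727 0.19788036] [3.13858353 0.01189056 0.01486372]
2201 [0.9999929  0.00376082 0.50079954 0.30875215] 0.0037608254 -0.11705332505057472 0.10261978113689005 [0.04372204 0.04653945 0.04826898]
```

View pics/w1.png

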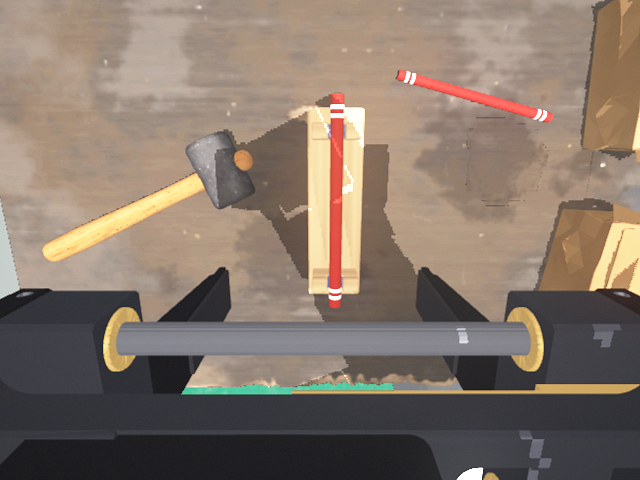

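Emit:
drive_tool(steps=[[-1, [0.004, -0.009, -0.01], 0], [-1, [0.003, -0.005, -0.03], 0], [-1, [0, 0, -0.03], 0], [-1, [0, 0, -0.03], 0], [-1, [0, 0, -0.03], 0], [-1, [0, 0, -0.015], 0], [-1, [0, 0, 0], 0], [-1, [0, 0, 0], 0], [-1, [0, 0, 0], 0], [-1, [0, 0, 0], 0]])

```text
clock: 4.28
tool_pos: [0.4949, 0.2991, 0.0466]
orientation: [3.14, 0.005, 0.022]
contact_force: [-0.5, -0.5, -0.3]
opening: 1.0
```

```bash
python3 - <<'E'
from h import *
im,d=ctrl.get_image('side');save('s2',im[230:470,150:480])
im,d=ctrl.get_image('wrist');save('w2',im)
E
```

```text
(no output)
```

View pics/s2.png

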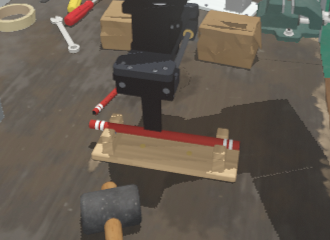

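View pics/w2.png

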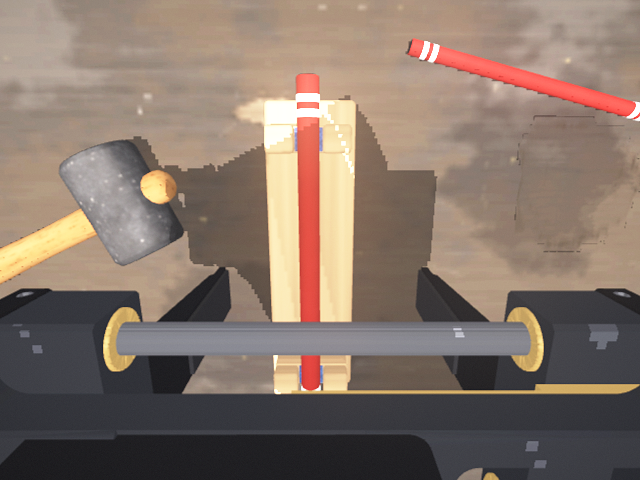

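Emit:
drive_tool(steps=[[-1, [-0.002, 0.008, 0], 0], [-1, [0, 0, -0.01], 0], [-1, [0, 0, -0.01], 0], [-1, [0, 0, -0.003], 0], [-1, [0, 0, 0], 0], [-1, [0, 0, 0], 0], [-1, [0, 0, 0], 0], [-1, [0, 0, 0], 0], [-1, [0, 0, 0], 0], [-1, [0, 0, 0], 0]])

```text
clock: 5.22
tool_pos: [0.4934, 0.3091, 0.0235]
orientation: [-3.141, -0.007, -0.029]
contact_force: [-0.7, -0.9, 0.0]
opening: 1.001
```

Emit:
drive_tool(steps=[[-1, [0, -0.001, -0.001], 0], [1, [0, 0, 0], 0], [1, [0, 0, 0], 0], [1, [0, 0, 0], 0], [1, [0, 0, 0], 0], [1, [0, 0, 0], 0], [1, [0, 0, 0], 0], [1, [0, 0, 0], 0], [1, [0, 0, 0], 0], [1, [0, 0, 0], 0]], newtons=10)

```text
clock: 6.05
tool_pos: [0.4938, 0.308, 0.023]
orientation: [-3.141, -0.007, -0.03]
contact_force: [-0.1, 0.0, -0.0]
opening: 0.428
```

Emit:
drive_tool(steps=[[1, [0, 0, 0], 0], [1, [0, 0, 0], 0], [1, [0, 0, 0], 0], [1, [0, 0, 0], 0], [1, [0, 0, 0], 0], [1, [0, 0, 0], 0], [1, [0, 0, 0], 0], [1, [0, 0, 0], 0], [1, [0, 0, 0], 0], [1, [0, 0, 0], 0]])

```text
clock: 6.88
tool_pos: [0.4938, 0.308, 0.023]
orientation: [-3.141, -0.007, -0.03]
contact_force: [0.2, -0.1, -0.0]
opening: 0.003
```

The fingers shut completely (opening 0.003, where a 13 mm tube would give about 0.14). They are not on the tube, so I'll look.

```bash
python3 - <<'E'
from h import *
im,d=ctrl.get_image('side');save('s3',cv2.resize(im[250:470,200:440],None,fx=3,fy=2.7,interpolation=cv2.INTER_CUBIC)[:600,:800])
im,d=ctrl.get_image('wrist');save('w3',im)
E
```

```text
(no output)
```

View pics/s3.png

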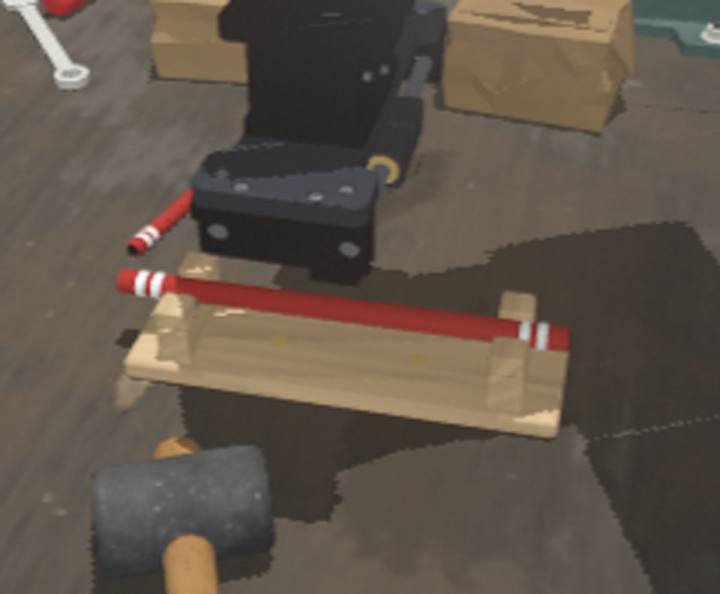

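View pics/w3.png

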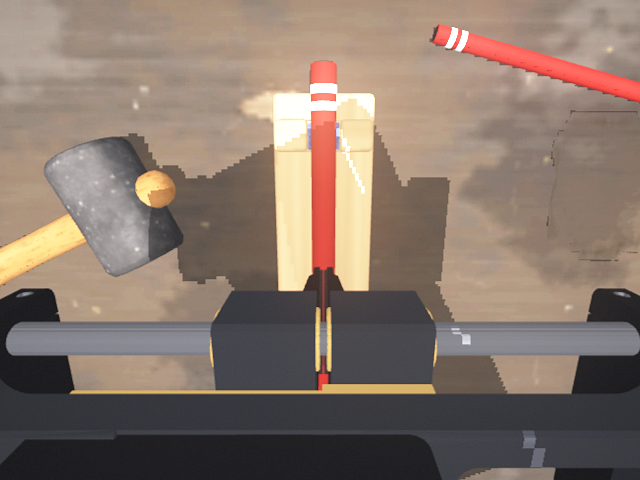

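```bash
python3 - <<'E'
from h import *
P=ctrl.camera_params('side');K=P['mtx'];T=np.linalg.inv(P['world_from_camera'])
def pr(w):
    c=T@np.r_[w,1];return K[0,2]+K[0,0]*c[0]/-c[2],K[1,2]-K[1,1]*c[1]/-c[2]
s=ctrl.read_state();print(s['clock'],s['tool_pos'],s['opening'],s['joint_pos'])
for z in (0,.0195,.06,.1): print(z,pr(s['tool_pos']+[0,0,z]))
print('tubemid',pr([.492,.3075,.0405]))
im,d=ctrl.get_image('side');save('s4',cv2.resize(im[310:390,250:380],None,fx=6,fy=6,interpolation=cv2.INTER_NEAREST))
p=pts(d,P)
print(d[355,300:330].round(3)); print(p[340:372:3,315].round(3))
Pw=ctrl.camera_params('wrist');im,d=ctrl.get_image('wrist');p=pts(d,Pw)
print(p[240:300:6,323].round(3)); print(p[150:260:20,323].round(3))
save('w4',cv2.resize(im[240:400,220:420],None,fx=4,fy=3.7,interpolation=cv2.INTER_NEAREST))
E
```

```text
6.9833 [0.4937568  0.30801218 0.02295495] 0.00551169890661196 [ 0.44834529  0.61787279  1.81996803 -0.01198736  0.68626435  2.02403583]
0 (np.float64(313.1815360017568), np.float64(372.6549804626813))
0.0195 (np.float64(312.83977118792933), np.float64(362.44678149260113))
0.06 (np.float64(312.0981613977967), np.float64(340.2955828040924))
0.1 (np.float64(311.32034027630266), np.float64(317.06278513127353))
tubemid (np.float64(314.14499149284694), np.float64(363.41519888499954))
[0.705 0.703 0.702 0.703 0.702 0.702 0.703 0.7   0.703 0.704 0.703 0.703
 0.703 0.613 0.608 0.611 0.609 0.612 0.61  0.704 0.701 0.704 0.703 0.704
 0.703 0.704 0.701 0.703 0.703 0.703]
[[0.467 0.391 0.156]
 [0.467 0.391 0.152]
 [0.467 0.391 0.147]
 [0.467 0.392 0.144]
 [0.488 0.316 0.07 ]
 [0.488 0.315 0.064]
 [0.505 0.254 0.001]
 [0.49  0.309 0.047]
 [0.489 0.314 0.046]
 [0.488 0.318 0.044]
 [0.496 0.291 0.012]]
[[0.515 0.309 0.048]
 [0.512 0.309 0.049]
 [0.508 0.309 0.047]
 [0.505 0.309 0.048]
 [0.502 0.309 0.048]
 [0.504 0.309 0.065]
 [0.504 0.309 0.072]
 [0.501 0.309 0.073]
 [0.498 0.309 0.075]
 [0.495 0.309 0.074]]
[[0.562 0.309 0.05 ]
 [0.552 0.309 0.047]
 [0.542 0.309 0.048]
 [0.531 0.309 0.048]
 [0.521 0.309 0.049]
 [0.509 0.309 0.047]]
```

View pics/s4.png

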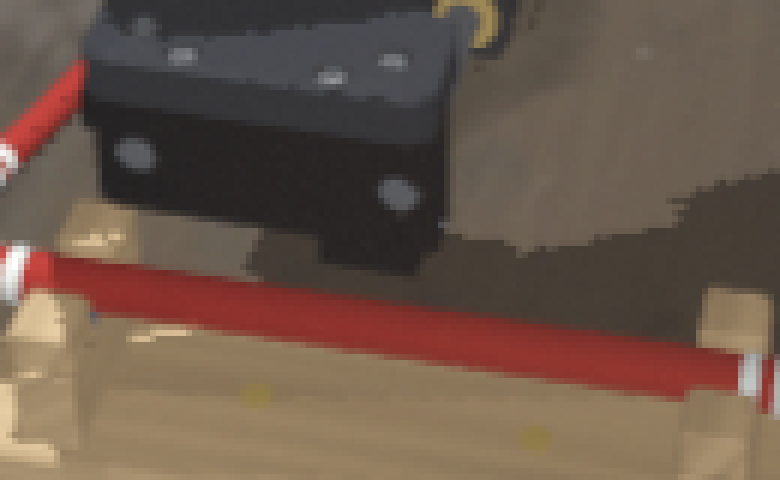

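View pics/w4.png

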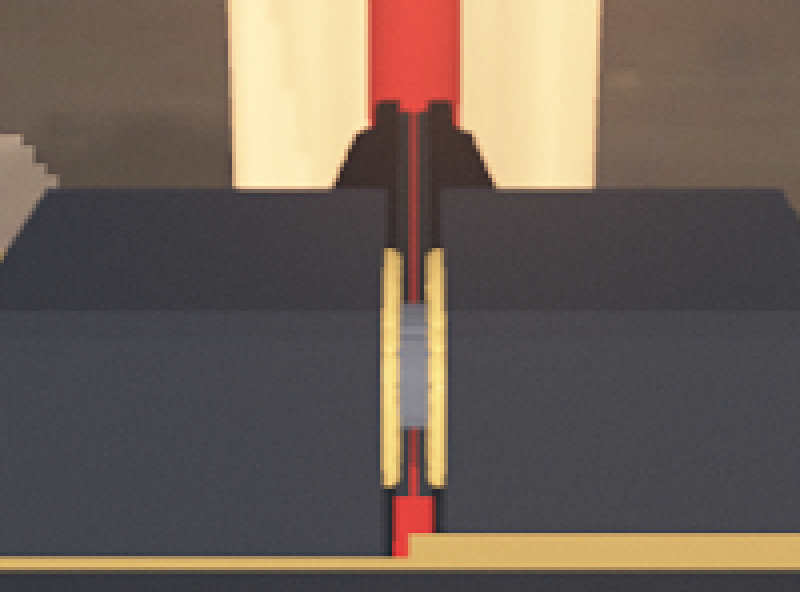

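```bash
python3 - <<'E'
import cv2
im=cv2.imread('pics/s2.png');cv2.imwrite('pics/s2z.png',cv2.resize(im[30:190,70:270],None,fx=3.7,fy=3.7,interpolation=cv2.INTER_CUBIC))
im=cv2.imread('pics/w2.png');cv2.imwrite('pics/w2z.png',cv2.resize(im[240:400,90:560],None,fx=1.7,fy=3,interpolation=cv2.INTER_CUBIC))
E
```

```text
(no output)
```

View pics/s2z.png

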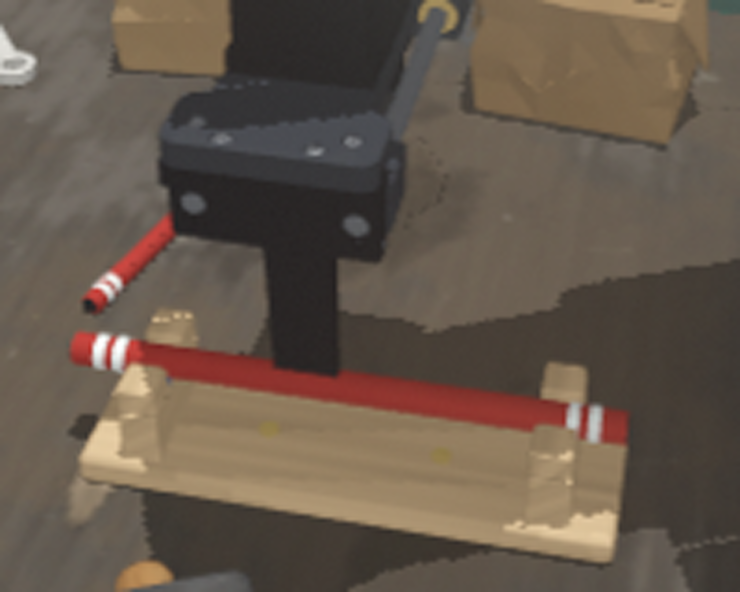

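View pics/w2z.png

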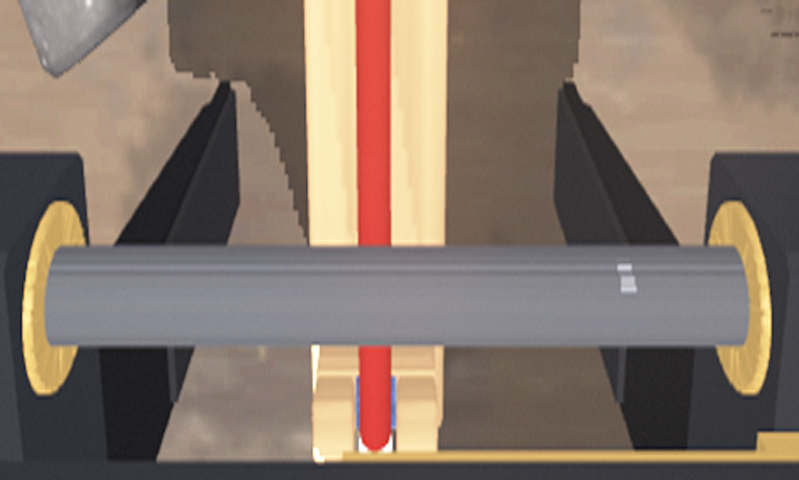

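```bash
python3 - <<'E'
from h import *
from scipy.spatial.transform import Rotation as R
z=np.load('wrist0.npz');T0=z['W']
s=ctrl.read_state();T1=ctrl.camera_params('wrist')['world_from_camera']
def rel(p,o,T):
    r=R.from_rotvec(o).as_matrix();return r.T@(T[:3,3]-p)
print(rel(np.array([0.25760144,-0.56946083,0.1756749]),[3.07089377,.66224,1.7e-5],T0))
print(rel(s['tool_pos'],s['orientation'],T1),s['tool_pos'],s['orientation'])
P=ctrl.camera_params('side');im,d=ctrl.get_image('side');p=pts(d,P)
m=(p[...,1]>.37)&(p[...,1]<.41)&(p[...,2]>.08)&(p[...,2]<.3)&(p[...,0]<.6)&(p[...,0]>.4)
print('body near face z',np.percentile(p[m][:,2],[0,1,5,50]),np.median(p[m],axis=0))
m=(abs(p[...,1]-.31)<.02)&(p[...,2]>.052)&(p[...,2]<.14)&(abs(p[...,0]-.49)<.03)
print('finger',m.sum(),p[m].min(0),p[m].max(0))
P=ctrl.camera_params('wrist');im,d=ctrl.get_image('wrist');p=pts(d,P)
b=p[265:290,300:346];m=(b[...,2]>.052)&(b[...,2]<.1);print('wrist-finger',m.sum(),b[m].min(0),b[m].max(0))
E
```

```text
[ 0.07341668 -0.0005554  -0.20989219]
[ 0.07315194 -0.00068056 -0.20990385] [0.49375975 0.30802135 0.02296633] [-3.14070545 -0.00669621 -0.02996151]
body near face z [0.13959821 0.14154418 0.1442403  0.17860993] [0.48876191 0.39232329 0.17860993]
finger 69 [0.48373666 0.30868366 0.06200568] [0.50585974 0.31653754 0.07070271]
wrist-finger 663 [0.49735848 0.30042276 0.06224685] [0.50552574 0.31725095 0.09196141]
```

Both cameras agree that the real fingertips are at z = 0.062 and the gripper body's underside is at 0.140. The reported TCP is 0.023, so the real finger end is about 39 mm short of it and the jaws closed in the air above the tube. Nothing was touched. I'll open and measure the offset again before going lower.

Emit:
drive_tool(steps=[[-1, [0, 0, 0], 0], [-1, [0, 0, 0], 0], [-1, [0, 0, 0], 0], [-1, [0, 0, 0], 0], [-1, [0, 0, 0], 0], [-1, [0, 0, 0], 0], [-1, [0, 0, 0], 0], [-1, [0, 0, 0], 0], [-1, [0, 0, 0], 0], [-1, [0, 0, 0], 0]])

```text
clock: 8.02
tool_pos: [0.4938, 0.308, 0.023]
orientation: [-3.141, -0.007, -0.03]
contact_force: [-0.8, -0.3, 1.2]
opening: 0.648
```

```bash
python3 - <<'E'
from h import *
s=ctrl.read_state();print(s['clock'],s['tool_pos'],s['orientation'],s['opening'])
P=ctrl.camera_params('side');im,d=ctrl.get_image('side');p=pts(d,P)
save('s5',cv2.resize(im[310:390,250:380],None,fx=6,fy=6,interpolation=cv2.INTER_NEAREST))
dark=im.max(-1)<70
m=dark&(p[...,1]>.325)&(p[...,1]<.385)&(p[...,2]>.015)&(p[...,2]<.135)&(abs(p[...,0]-.49)<.03)
print('near finger',m.sum(),p[m].min(0),p[m].max(0),np.median(p[m],axis=0))
P=ctrl.camera_params('wrist');im,d=ctrl.get_image('wrist');save('w5',im);p=pts(d,P)
for u in (200,215,222,228,418,424,430,440):
    print(u,[tuple(p[v,u].round(3)) for v in (262,272,282,292)])
E
```

```text
8.0167 [0.49376528 0.3080172  0.02299351] [-3.14066747 -0.00666693 -0.03005116] 0.6478784871122178
near finger 342 [0.4821413  0.3442915  0.06398348] [0.50529156 0.35224413 0.10383979] [0.49302208 0.34915732 0.08562355]
200 [(np.float64(0.487), np.float64(0.392), np.float64(0.001)), (np.float64(0.48), np.float64(0.393), np.float64(0.001)), (np.float64(0.472), np.float64(0.394), np.float64(0.0)), (np.float64(0.465), np.float64(0.394), np.float64(0.0))]
215 [(np.float64(0.487), np.float64(0.382), np.float64(0.0)), (np.float64(0.48), np.float64(0.383), np.float64(0.0)), (np.float64(0.473), np.float64(0.383), np.float64(0.0)), (np.float64(0.466), np.float64(0.383), np.float64(0.001))]
222 [(np.float64(0.487), np.float64(0.378), np.float64(-0.0)), (np.float64(0.48), np.float64(0.378), np.float64(0.001)), (np.float64(0.473), np.float64(0.378), np.float64(0.0)), (np.float64(0.465), np.float64(0.379), np.float64(0.0))]
228 [(np.float64(0.487), np.float64(0.373), np.float64(0.001)), (np.float64(0.48), np.float64(0.374), np.float64(-0.0)), (np.float64(0.473), np.float64(0.374), np.float64(0.00
[... 319 characters left out ...]
64(0.488), np.float64(0.24), np.float64(0.001)), (np.float64(0.481), np.float64(0.239), np.float64(0.001)), (np.float64(0.473), np.float64(0.239), np.float64(0.001)), (np.float64(0.466), np.float64(0.238), np.float64(0.0))]
430 [(np.float64(0.488), np.float64(0.236), np.float64(0.001)), (np.float64(0.48), np.float64(0.235), np.float64(0.0)), (np.float64(0.474), np.float64(0.235), np.float64(0.002)), (np.float64(0.466), np.float64(0.234), np.float64(0.001))]
440 [(np.float64(0.488), np.float64(0.229), np.float64(0.002)), (np.float64(0.48), np.float64(0.228), np.float64(-0.0)), (np.float64(0.474), np.float64(0.228), np.float64(0.002)), (np.float64(0.466), np.float64(0.228), np.float64(0.002))]
```

View pics/s5.png

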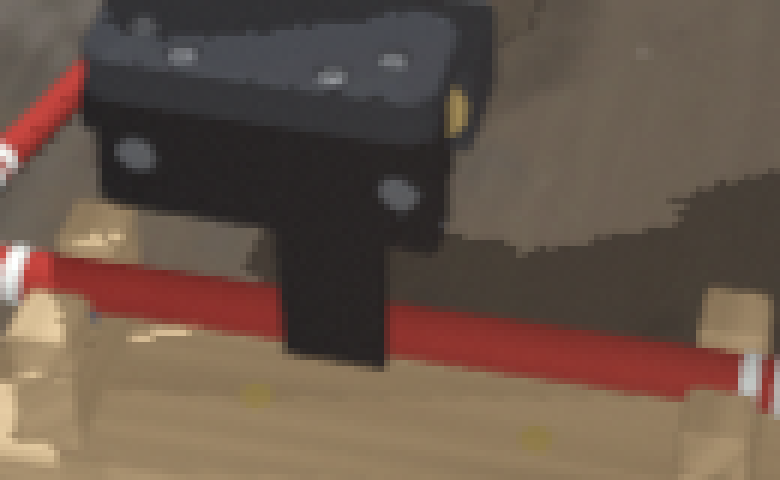

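Confirmed: with the jaws open, the tip is at z ≈ 0.0625. I'll take the real tip as reported z + 0.040 and go 41 mm lower, with the jaws half open.

Emit:
drive_tool(steps=[[0, [0, 0, -0.01], 0], [0, [0, 0, -0.01], 0], [0, [0, 0, -0.01], 0], [0, [0, 0, -0.005], 0], [0, [0, 0, 0], 0], [0, [0, 0, 0], 0], [0, [0, 0, 0], 0], [0, [0, 0, 0], 0], [0, [0, 0, 0], 0], [0, [0, 0, 0], 0]])

```text
clock: 8.95
tool_pos: [0.4932, 0.3078, -0.0169]
orientation: [-3.141, -0.007, -0.028]
contact_force: [-0.3, -0.1, -0.6]
opening: 0.498
```

```bash
python3 - <<'E'
from h import *
s=ctrl.read_state();print(s['clock'],s['tool_pos'],s['orientation'],s['opening'])
P=ctrl.camera_params('side');im,d=ctrl.get_image('side');p=pts(d,P)
save('s6',cv2.resize(im[310:400,250:380],None,fx=6,fy=6,interpolation=cv2.INTER_NEAREST))
dark=im.max(-1)<70
m=dark&(p[...,1]>.32)&(p[...,1]<.385)&(p[...,2]>.015)&(p[...,2]<.095)&(abs(p[...,0]-.49)<.03)
print('near finger',m.sum(),p[m].min(0),p[m].max(0),np.median(p[m],axis=0))
E
```

```text
8.95 [ 0.49324315  0.30775718 -0.01685522] [-3.14140635 -0.00660959 -0.02764734] 0.4984384980059524
near finger 182 [0.48179536 0.33689691 0.0232397 ] [0.50388965 0.34372141 0.05026344] [0.49287159 0.34120809 0.03854055]
```

View pics/s6.png

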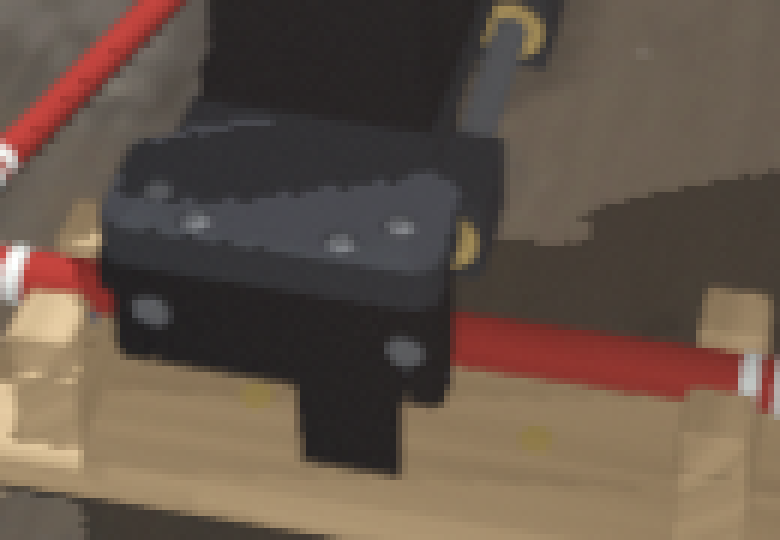

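The tips are now at about z 0.022, on either side of the tube and clear of the cradle board. Closing at 10 N.

Emit:
drive_tool(steps=[[1, [0, 0, 0], 0], [1, [0, 0, 0], 0], [1, [0, 0, 0], 0], [1, [0, 0, 0], 0], [1, [0, 0, 0], 0], [1, [0, 0, 0], 0], [1, [0, 0, 0], 0], [1, [0, 0, 0], 0], [1, [0, 0, 0], 0], [1, [0, 0, 0], 0]], newtons=10)

```text
clock: 9.83
tool_pos: [0.4937, 0.308, -0.0159]
orientation: [-3.141, -0.007, -0.03]
contact_force: [1.1, 0.2, 0.3]
opening: 0.134
```

It gripped at opening 0.134, about 12.7 mm, which matches the tube. Lifting straight up.

Emit:
drive_tool(steps=[[1, [0, 0, 0.005], 0], [1, [0, 0, 0.01], 0], [1, [0, 0, 0.015], 0], [1, [0, 0, 0.02], 0], [1, [0, 0, 0.02], 0], [1, [0, 0, 0.02], 0], [1, [0, 0, 0.02], 0], [1, [0, 0, 0.015], 0], [1, [0, 0, 0.005], 0], [1, [0, 0, 0], 0]])

```text
clock: 10.67
tool_pos: [0.4922, 0.3073, 0.1258]
orientation: [-3.14, -0.007, -0.031]
contact_force: [0.6, -1.0, -0.9]
opening: 0.129
```

```bash
python3 - <<'E'
from h import *
s=ctrl.read_state();print(s['clock'],s['tool_pos'],s['orientation'],s['opening'])
P=ctrl.camera_params('side');im,d=ctrl.get_image('side');p=pts(d,P);save('s7',im)
hsv=cv2.cvtColor(im,cv2.COLOR_RGB2HSV)
r=((hsv[...,0]<8)|(hsv[...,0]>172))&(hsv[...,1]>150)&(p[...,2]>.08)&(p[...,2]<.25)&(abs(p[...,1]-.31)<.05)
q=p[r];v=cv2.fitLine(q.astype(np.float32),cv2.DIST_HUBER,0,.001,.001).ravel();t=(q-v[3:])@v[:3];print(r.sum(),v,t.min(),t.max(),(v[3:]+v[:3]*(t.min()+t.max())/2))
E
```

```text
10.6667 [0.49218064 0.30731894 0.12583951] [-3.14037971 -0.0068591  -0.03067092] 0.12907241862470042
1093 [0.99999344 0.00267351 0.00245313 0.49098656 0.31369978 0.18591766] -0.10719592445822645 0.1106636682184877 [0.49272042 0.31370442 0.18592191]
```

View pics/s7.png

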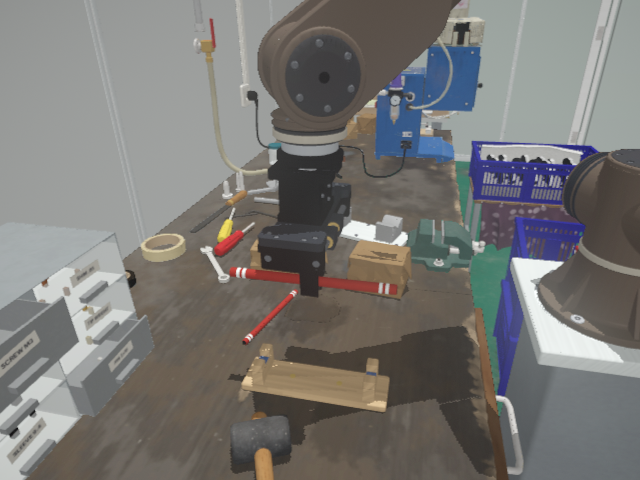

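The side picture shows the tube held level at z ≈ 0.184, gripped at its middle around pixel (312,280), and the cradle empty. Carrying it over the parcels.

Emit:
drive_tool(steps=[[1, [0, -0.01, 0], 0], [1, [0, -0.02, 0], 0], [1, [0, -0.03, 0], 0], [1, [0, -0.035, 0], -0.02], [1, [0, -0.035, 0], -0.02], [1, [0, -0.035, 0], -0.02], [1, [0, -0.035, 0], -0.02], [1, [0, -0.035, 0], -0.02], [1, [0, -0.03, 0], -0.02], [1, [0, -0.03, 0], -0.02]])

```text
clock: 11.55
tool_pos: [0.4827, -0.0003, 0.1151]
orientation: [3.132, -0.208, 0.005]
contact_force: [1.0, 1.0, -1.0]
opening: 0.131
```

Emit:
drive_tool(steps=[[1, [0.002, -0.03, 0.001], -0.03], [1, [0.002, -0.03, 0.001], -0.03], [1, [0.002, -0.03, 0.001], -0.03], [1, [0.002, -0.03, 0.001], -0.03], [1, [0.001, -0.025, 0], -0.03], [1, [0.001, -0.02, 0], -0.02], [1, [0.001, -0.015, 0], -0.01], [1, [0, -0.01, 0], 0], [1, [0, 0, 0], 0], [1, [0, 0, 0], 0]])

```text
clock: 12.38
tool_pos: [0.4824, -0.2079, 0.109]
orientation: [-3.096, 0.518, 0.024]
contact_force: [-0.4, 0.1, -0.9]
opening: 0.133
```

```bash
cat > m.py <<'E'
from h import *
import sys
def fit(p,r,n):
    q=p[r];v=cv2.fitLine(q.astype(np.float32),cv2.DIST_HUBER,0,.001,.001).ravel();v[:3]*=np.sign(v[0]);t=(q-v[3:])@v[:3]
    a,b=np.percentile(t,[.3,99.7])
    print(n,r.sum(),'dir',v[:3].round(4),'yaw',round(float(np.arctan2(v[1],v[0])),4),'tilt',round(float(v[2]),4),'len',round(float(b-a),4),'c',(v[3:]+v[:3]*(a+b)/2).round(4))
s=ctrl.read_state();o=s['orientation'];a=np.arctan(o[1]/o[0])
print(s['clock'],s['tool_pos'].round(4),o.round(4),'tubeyaw',2*a-.002,s['opening'])
for n in sys.argv[2:]:
    P=ctrl.camera_params(n);im,d=ctrl.get_image(n);p=pts(d,P);save(sys.argv[1]+n,im)
    np.savez(sys.argv[1]+n+'.npz',im=im,d=d,p=p)
    hsv=cv2.cvtColor(im,cv2.COLOR_RGB2HSV)
    r=((hsv[...,0]<8)|(hsv[...,0]>172))&(hsv[...,1]>140)&(p[...,2]>.055)&(p[...,2]<.25)&(np.hypot(p[...,0]-s['tool_pos'][0],p[...,1]-s['tool_pos'][1])<.14)
    if r.sum()>30: fit(p,r,n)
    # block tops
    H=p[...,2];B=(H>.046)&(H<.058)&(np.hypot(p[...,0]-.494,p[...,1]+.209)<.115)&(hsv[...,1]<60)
    nn,l,st,c=cv2.connectedComponentsWithStats(B.astype(np.uint8))
    for i in range(1,nn):
        if st[i,4]>80:
            e=cv2.minAreaRect((p[l==i][:,:2]*1000).astype(np.float32));print('  top',np.round(e[0],1),np.round(e[1],1),round(e[2],1),np.median(p[l==i][:,2]).round(4))
E
python3 m.py a top side wrist
```

```text
12.3833 [ 0.4824 -0.2079  0.109 ] [-3.0963  0.5177  0.0244] tubeyaw -0.33333621645001577 0.13276798039962112
top 31 dir [ 0.8711 -0.4871 -0.0621] yaw -0.5099 tilt -0.0621 len 0.0269 c [ 0.5745 -0.2372  0.167 ]
  top [ 570.7 -212.1] [18.5 36.5] 70.8 0.0508
  top [ 434.5 -167. ] [17.4 43.6] 72.2 0.0506
side 265 dir [ 0.9468 -0.3203 -0.0301] yaw -0.3262 tilt -0.0301 len 0.2149 c [ 0.487  -0.2005  0.1681]
  top [ 425.5 -203.7] [21.5 44.7] 64.2 0.0507
  top [ 440.1 -160.8] [15.3 44.1] 71.9 0.0511
wrist 4908 dir [ 0.9478 -0.3173 -0.0326] yaw -0.3231 tilt -0.0326 len 0.152 c [ 0.5163 -0.2173  0.171 ]
  top [ 569.6 -211.1] [18.7 43.9] 71.8 0.0523
  top [ 556.4 -252. ] [15.4 43.5] 71.7 0.0526
  top [ 455. -168.] [8.4 9.7] 74.1 0.0523
```

View pics/atop.png

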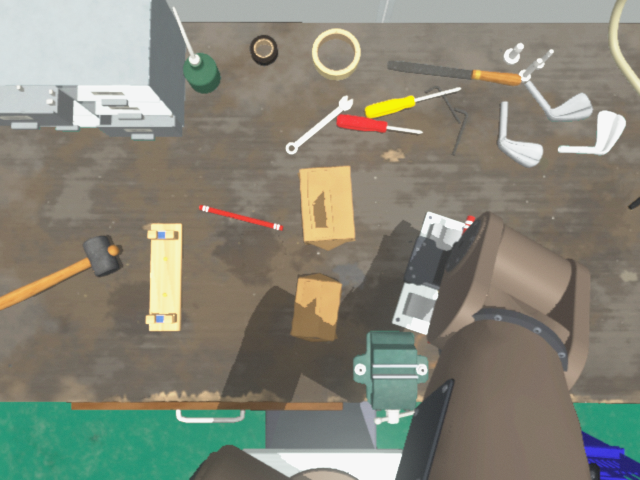

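View pics/awrist.png

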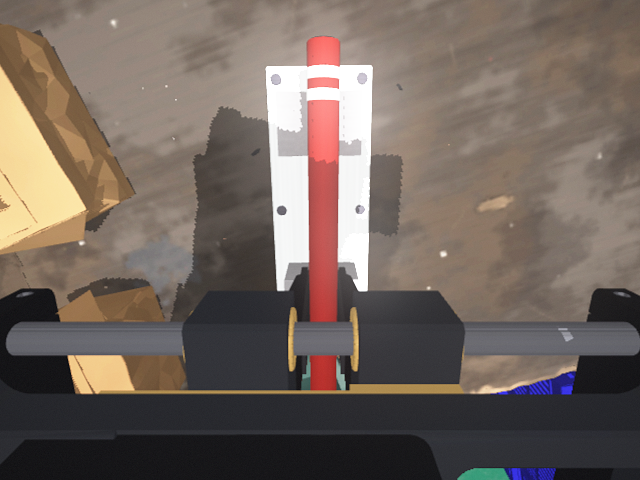

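The top picture shows the parcels still at (327,205) and (315,308), unmoved. The wrist picture shows the tube running along the plate, from its far end at (323,45) down to the fingers at (323,300). It needs about +11.5 mm in x and -3 mm in y. The tube is tipped by about 0.03 rad, which is within tolerance. I'll align it and go partway down.

Emit:
drive_tool(steps=[[1, [0.004, -0.001, 0], 0], [1, [0.004, -0.001, 0], 0], [1, [0.003, -0.001, 0], 0], [1, [0, 0, -0.01], 0], [1, [0, 0, -0.015], 0], [1, [0, 0, -0.015], 0], [1, [0, 0, -0.01], 0], [1, [0, 0, 0], 0], [1, [0, 0, 0], 0], [1, [0, 0, 0], 0]])

```text
clock: 13.37
tool_pos: [0.4964, -0.2064, 0.0557]
orientation: [-3.099, 0.505, 0.021]
contact_force: [-0.3, -0.3, 0.1]
opening: 0.134
```

```bash
python3 m.py b side wrist
```

```text
13.3667 [ 0.4964 -0.2064  0.0557] [-3.0989  0.5051  0.0212] tubeyaw -0.32514441259012744 0.1336688153566675
side 247 dir [ 0.948  -0.3171 -0.0289] yaw -0.3228 tilt -0.0289 len 0.2159 c [ 0.5011 -0.1994  0.115 ]
  top [ 559.8 -246.7] [23.6 44.9] 62.4 0.0506
  top [ 426.7 -202.8] [21.4 43.3] 75.3 0.0507
  top [ 440.2 -161.5] [15.9 44.6] 73.6 0.051
wrist 5787 dir [ 0.947  -0.3194 -0.0335] yaw -0.3253 tilt -0.0335 len 0.1519 c [ 0.5298 -0.2168  0.1178]
  top [ 569.5 -210.7] [18.  44.1] 71.6 0.0524
  top [ 556.5 -250.2] [19.1 44.3] 71.9 0.0524
  top [ 424.3 -168.5] [ 5.4 22. ] 70.3 0.0488
```

View pics/bwrist.png

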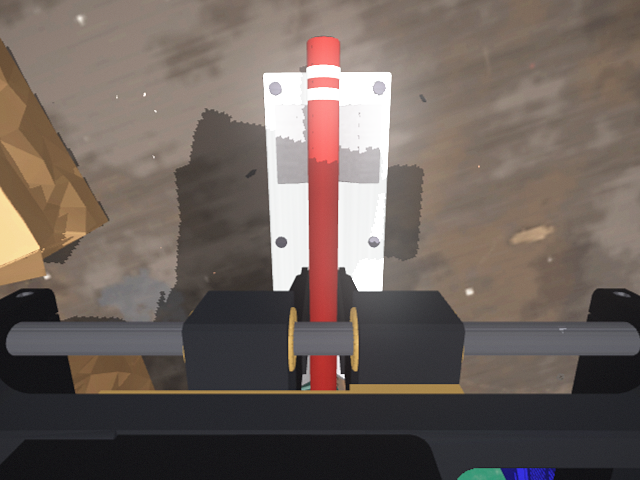

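View pics/bside.png

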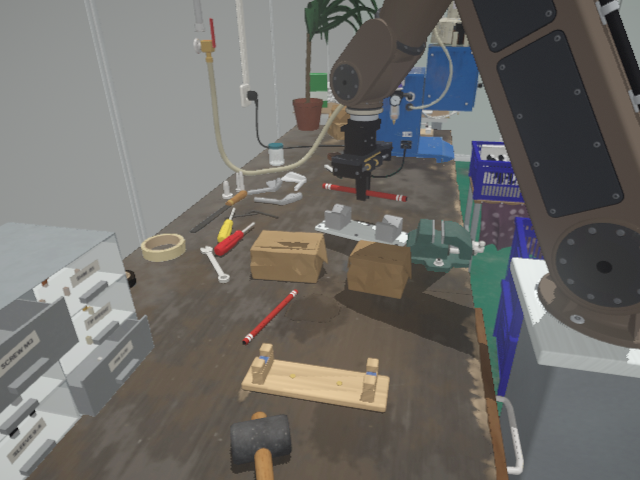

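The wrist picture shows the tube about 2.6 mm off towards +y from the groove line. The side picture shows it above both blocks at (365,192). I'll correct that and continue down most of the way.

Emit:
drive_tool(steps=[[1, [-0.001, -0.0025, 0], 0.002], [1, [0, 0, 0], 0], [1, [0, 0, -0.008], 0], [1, [0, 0, -0.008], 0], [1, [0, 0, -0.008], 0], [1, [0, 0, -0.006], 0], [1, [0, 0, 0], 0], [1, [0, 0, 0], 0], [1, [0, 0, 0], 0], [1, [0, 0, 0], 0]])

```text
clock: 14.3
tool_pos: [0.4958, -0.2097, 0.0238]
orientation: [-3.1, 0.502, 0.017]
contact_force: [0.2, -0.4, -0.1]
opening: 0.135
```

```bash
python3 m.py c side wrist
```

```text
14.3 [ 0.4958 -0.2097  0.0238] [-3.1004  0.5022  0.0172] tubeyaw -0.323189479897695 0.13523044240029866
side 246 dir [ 0.9488 -0.3145 -0.0277] yaw -0.3201 tilt -0.0277 len 0.2146 c [ 0.4995 -0.2023  0.0834]
  top [ 425.5 -204.1] [21.6 44. ] 70.5 0.0506
  top [ 440.3 -161.6] [17.1 44.2] 70.3 0.0506
wrist 5940 dir [ 0.9456 -0.3246 -0.0204] yaw -0.3306 tilt -0.0204 len 0.1517 c [ 0.5289 -0.2207  0.0855]
  top [ 569.4 -211.3] [19.3 44.1] 71.8 0.0524
  top [ 556.4 -250.5] [19.4 44. ] 72.5 0.0524
```

Within 1 mm sideways and lengthwise, yaw within 0.01. Last part down is about 11.5 mm.

Emit:
drive_tool(steps=[[1, [0, 0.0005, -0.003], 0], [1, [0, 0, -0.003], 0], [1, [0, 0, -0.003], 0], [1, [0, 0, -0.002], 0], [1, [0, 0, 0], 0], [1, [0, 0, 0], 0], [1, [0, 0, 0], 0], [1, [0, 0, 0], 0], [1, [0, 0, 0], 0], [1, [0, 0, 0], 0]])

```text
clock: 15.23
tool_pos: [0.4962, -0.2093, 0.0124]
orientation: [-3.101, 0.502, 0.015]
contact_force: [1.3, 0.9, -0.1]
opening: 0.131
```

```bash
python3 m.py d side wrist; python3 - <<'E'
from h import *
im=cv2.imread('pics/dside.png');cv2.imwrite('pics/dsz.png',cv2.resize(im[170:250,300:430],None,fx=6,fy=6,interpolation=cv2.INTER_CUBIC))
E
```

```text
15.2333 [ 0.4962 -0.2093  0.0124] [-3.101   0.5023  0.0147] tubeyaw -0.3231474178951517 0.13091368492184569
side 229 dir [ 0.9482 -0.3164 -0.028 ] yaw -0.3221 tilt -0.028 len 0.2154 c [ 0.5002 -0.2021  0.0721]
  top [ 440.5 -161.3] [16.7 44.1] 74.0 0.0512
wrist 5813 dir [ 0.9447 -0.3273 -0.0215] yaw -0.3335 tilt -0.0215 len 0.1514 c [ 0.5296 -0.2192  0.0743]
  top [ 569.3 -211.2] [19.2 44.1] 71.8 0.0524
  top [ 556.5 -250.2] [19.2 44.1] 72.0 0.0524
```

View pics/dsz.png

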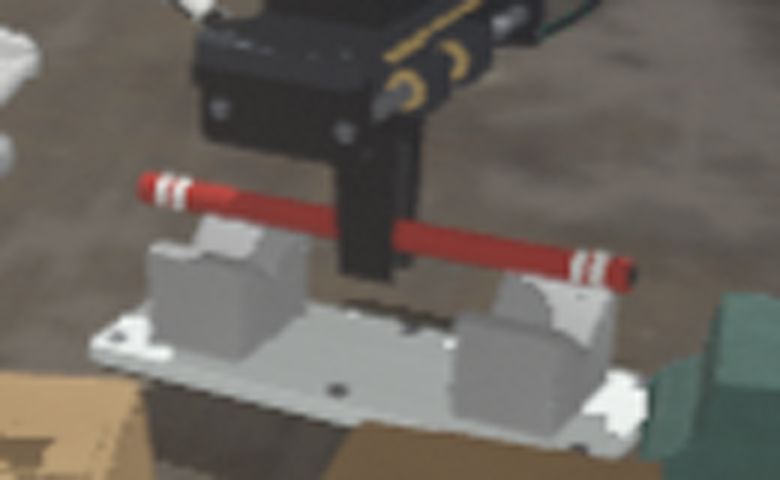

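View pics/dwrist.png

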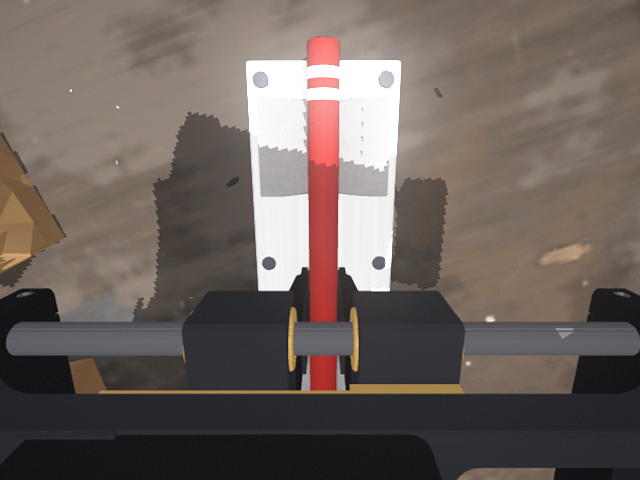

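The side crop shows the tube hovering over both blocks without touching. The wrist view shows it centred in the groove at (323,180). Handing in.

```bash
python3 -c "
from rig import ctrl
print(ctrl.job_done()); s=ctrl.read_state(); print(s['clock'],s['tool_pos'],s['opening'])"
```

```text
the job is handed in; nothing more can be done
None
the job is handed in; nothing more can be done
```

I gripped the red tube from its cradle at 10 N, carried it over the parcels at about 0.17–0.18 m, and handed in at about 15 s with it still held above the V-blocks. No verdict was reported.

**Last checks:**

| Check | Measured | Limit |
|---|---|---|
| Underside above the block tops | about 11 mm at the centre | 3–20 mm |
| Sideways offset | about 1 mm | 7 mm |
| Lengthwise offset | about 1 mm (tube centre worked out from the one end visible) | 20 mm |
| Yaw from the groove line | 0.00 rad (side camera), 0.01 rad (wrist camera) | 0.08 rad, with tilt |
| Tilt | 0.02–0.03 rad, far end low | 0.08 rad, with yaw |

- **Grip and contact:** the opening was 0.131, about 12.5 mm, so the tube was still held. No contact with the blocks or plate showed in the pictures or the wrist force.
- **Parcels:** they looked unmoved in the top picture after the crossing.

**What disagreed:**
- **First grasp missed:** the jaws closed in the air above the tube. Both cameras put the real fingertips about 40 mm above the reported TCP, so I corrected for that from then on.
- **Tilt:** the tool tipped slightly during the moves. The moves offer no way to correct tilt, so I left it.
- **Camera differences:** the cameras differed by 1–4 mm on where the blocks are. I centred using the wrist camera, which showed both the tube and a block.

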